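# Put the hole saws back in their storage tiles by size

## Task

Put the four red hole saws away: carry each one from the yellow mat to the grey storage tile whose round recess is made for its size, and leave it there upright, teeth down, flat on the recess floor. Set them down gently, because the carbide teeth chip if a saw is dropped, and leave the wax tin and the wooden disc where they are.

Things in the scene. Friction and masses are not known exactly. Their poses are not given: they have to be found in the camera images.
- saw25: red hole saw, the smallest of four: a plain cylinder 25 mm in diameter and 45 mm high, about 60 g, standing teeth down on the yellow mat, grey cap with dark middle hole up. Origin: centre of the underside (teeth tips), z up its axis; its turn about z is random and does not matter. Grip it across the diameter from above, on its upper 26 mm.
- saw38: red hole saw, the second smallest of four: a plain cylinder 38 mm in diameter and 45 mm high, about 100 g, standing teeth down on the yellow mat, grey cap with dark middle hole up. Origin: centre of the underside (teeth tips), z up its axis; its turn about z is random and does not matter. Grip it across the diameter from above, on its upper 26 mm.
- saw51: red hole saw, the second largest of four: a plain cylinder 51 mm in diameter and 45 mm high, about 150 g, standing teeth down on the yellow mat, grey cap with dark middle hole up. Origin: centre of the underside (teeth tips), z up its axis; its turn about z is random and does not matter. Grip it across the diameter from above, on its upper 26 mm.
- saw64: red hole saw, the largest of four: a plain cylinder 64 mm in diameter and 45 mm high, about 200 g, standing teeth down on the yellow mat, grey cap with dark middle hole up. Origin: centre of the underside (teeth tips), z up its axis; its turn about z is random and does not matter. Grip it across the diameter from above, on its upper 26 mm.
- tile25: place of the 25 mm saw: fixed grey tile, 98 x 98 x 16 mm, in its middle a round black-floored recess 37 mm wide (saw + 12), 10 mm deep, upright walls. Origin: centre of the underside, z up, x and y along its sides; recess on the origin, its floor at z = 6 mm. The four tiles lie 2 x 2 at 100 mm pitch, same yaw, on a 5 mm black base plate on the bench; which lies where changes.
- tile38: place of the 38 mm saw: fixed grey tile, 98 x 98 x 16 mm, in its middle a round black-floored recess 50 mm wide (saw + 12), 10 mm deep, upright walls. Origin: centre of the underside, z up, x and y along its sides; recess on the origin, its floor at z = 6 mm. The four tiles lie 2 x 2 at 100 mm pitch, same yaw, on a 5 mm black base plate on the bench; which lies where changes.
- tile51: place of the 51 mm saw: fixed grey tile, 98 x 98 x 16 mm, in its middle a round black-floored recess 63 mm wide (saw + 12), 10 mm deep, upright walls. Origin: centre of the underside, z up, x and y along its sides; recess on the origin, its floor at z = 6 mm. The four tiles lie 2 x 2 at 100 mm pitch, same yaw, on a 5 mm black base plate on the bench; which lies where changes.
- tile64: place of the 64 mm saw: fixed grey tile, 98 x 98 x 16 mm, in its middle a round black-floored recess 76 mm wide (saw + 12), 10 mm deep, upright walls. Origin: centre of the underside, z up, x and y along its sides; recess on the origin, its floor at z = 6 mm. The four tiles lie 2 x 2 at 100 mm pitch, same yaw, on a 5 mm black base plate on the bench; which lies where changes.
- wax_tin: tin of wax, cream with a dark green lid, 70 mm in diameter and 40 mm high, 250 g, loose, standing on the yellow mat among the saws; to be left alone. Origin: centre of the underside, z up.
- cut_disc: wooden disc cut out by a saw, 60 mm in diameter and 19 mm thick with a 6 mm hole in the middle, 40 g, loose, lying on the yellow mat among the saws; to be left alone. The mat is 3 mm thick; the six things on it stand about 110 mm apart from centre to centre (at least 90 mm). Origin: centre of the underside, z up.

How it is judged (in metres and radians):
At the end, for the whole second after the job is handed in: Each red saw stands in the recess of its own tile: axis within 8 mm of the recess's centre, underside no more than 3 mm above the recess floor, upright within 0.1 rad, released and at rest; the wax tin and the wooden disc are within 20 mm of where they were (horizontal distance between saw25 and tile25 below 0.008 m and z of saw25 in the frame of tile25 below 0.009 m and angle between each of saw25, saw38, saw51, saw64's own z axis and vertical below 0.1 rad and linear speed of each of saw25, saw38, saw51, saw64 below 0.02 m/s and horizontal distance between saw38 and tile38 below 0.008 m and z of saw38 in the frame of tile38 below 0.009 m and horizontal distance between saw51 and tile51 below 0.008 m and z of saw51 in the frame of tile51 below 0.009 m and horizontal distance between saw64 and tile64 below 0.008 m and z of saw64 in the frame of tile64 below 0.009 m and distance of each of wax_tin, cut_disc from where it was at the start of the episode below 0.02 m); the robot touches nothing.
It fails at once if the wax tin or the wooden disc is moved by more than 20 mm (distance of any of wax_tin, cut_disc from where it was at the start of the episode above 0.02 m).
It fails at once if the 25 mm saw is dropped (it falls free of the fingers faster than 0.5 m/s, that is from more than about 13 mm) (contact force between saw25 and the fingers below 0.05 N and linear speed of saw25 above 0.5 m/s).
It fails at once if the 38 mm saw is dropped (it falls free of the fingers faster than 0.5 m/s, that is from more than about 13 mm) (contact force between saw38 and the fingers below 0.05 N and linear speed of saw38 above 0.5 m/s).
It fails at once if the 51 mm saw is dropped (it falls free of the fingers faster than 0.5 m/s, that is from more than about 13 mm) (contact force between saw51 and the fingers below 0.05 N and linear speed of saw51 above 0.5 m/s).
It fails at once if the 64 mm saw is dropped (it falls free of the fingers faster than 0.5 m/s, that is from more than about 13 mm) (contact force between saw64 and the fingers below 0.05 N and linear speed of saw64 above 0.5 m/s).
It also fails if it takes over 99 s, if anything falls off the work surface, if the arm or the gripper's body presses on something with over 40 N, if the wrist force passes 120 N, or if a joint passes its speed limit or range.

## Robot

A 6-joint arm with a two-finger parallel gripper is mounted at the origin on the work surface. World frame = base frame: x ahead of the robot, y to its left, z up, the work surface at z = 0. Lengths are in m, angles in degrees, forces in N, time in s.
With the tool pointing down it reaches from about 0.375 to 0.975 m from the base axis. Payload 3.8 kg.
Tool frame: the origin (TCP) lies on the front face of the gripper's body, between the roots of the fingers; the fingertips stand 73 mm ahead of it and the grasp point (between the pads) lies 54 mm ahead of it (manip.pinch_z is the distance from the TCP to the grasp point, in m); x points along the fingers, z is the direction in which the jaws open and shut, and the axes are right-handed (so a half turn about x gives the same grasp; the last joint's range is limited). The gripper opens to 85 mm and grips with 20 to 120 N. Pads are 22 mm wide; open, the fingers measure 114 mm over their backs; the gripper's body (76 mm by 85 mm) begins 54 mm behind the grasp point. The pads swing forward as they close: fully open they stand 13 mm farther back than shut.
Start: joints at [71.797, 15.12, 91.902, -0, 72.978, -2.114], TCP at [0.187, 0.649, 0.304] pointing down, gripper open.
Joint ranges: [-150.88, 150.88], [-54.13, 125.18], [17.81, 147.31], [-75.09, 255.09], [0, 152.58], [-146.25, 146.25]. Speed limits (degrees/s): [147.25, 147.25, 180, 180, 180, 180].

## Interface

Orientations are given as a 3x3 rotation matrix whose columns are the frame's x, y, z axes.
In Python, from cell import manip gives the robot as it stands.
- The arm moves only by the shell command python3 -m creep 'ROWS' [FORCE]. ROWS is JSON, a list that holds one entry, the list of rows, each a list of 7 numbers: the turn, a rotation vector about the tool's x, y, z in degrees, then the shift along the tool's x, y, z in mm, then the closure in counts, from 0 (fully open) to 255 (shut). A call has 1 to 12 rows; each row is the pose to reach, as a shift and turn from the pose commanded when the call began, along the tool's axes at that moment; what a row does not reach only later rows make up. A row lasts 1/12 s, in which the tool goes at most 41.7 mm and 7.16 degrees, less where a joint would pass 70% of its speed; a pose out of reach is approached as far as the arm can. A call with a gripper value outside its range is refused whole. The fingers move at their own pace and stop on an object; FORCE is the grip in N (left out, the last holds). Time passes only in rows, so rows that repeat a pose let the fingers close. It gives the time, the measured TCP pose, the force and the opening at its end, in the units of the state.
- manip.sense(): the state, without advancing time (a new reading comes with each control period).
- manip.grab_frame(name): name is "scene" or "top"; returns the picture (400x640x3 uint8, red, green, blue); there is no depth.
- manip.camera_params(name): a dict with "vfov" (degrees; the focal length in pixels is half the picture's height over the tangent of half this angle, whatever the lens; pixels are square), "cx", "cy" (the principal point, pixels), "camera_from_world" (4x4, takes a point from world to camera coordinates). Camera axes: x right, y down, z forward; pixel columns grow to the right and rows downward; lengths in m; the calibration is good to about 2 mm. A picture is of the moment at which its call begins. camera_params takes no time and is no camera call.
- manip.job_done(): hands the job in, once; it reports no verdict.
The state is a dict: "time_s": time; "joints": joint angles; "joint_vel": joint speeds; "joint_efforts": joint torques, N m; "ee_pos": TCP position; "tool_rot": TCP orientation; "force": force on the tool from outside, world axes, zero at the start; "ft_torque": the same for the moment, N m; "finger_gap": finger opening in m.
Only numpy, scipy, OpenCV 4.12 (cv2) and the standard library are available. Lean on these libraries where they do the work, as an engineer would, in place of code of your own. Each camera call takes 0.05 s, during which the arm holds its last target. There are 200 camera calls.

## Working session

There is one attempt and no reset: what is moved stays moved. The work goes in short steps, Python scripts to look and compute and a shell command to move; the robot and the scene stay as the last step left them, time stands still between calls to the robot, and variables do not carry over. Pictures are saved under pics/ and viewed, about 12 in all and at most 16, crops included, and the job is handed in when it is done.

```bash
mkdir -p pics
python3 - <<'E'
from cell import manip
import cv2,numpy as np
for n in("scene","top"):
    im=manip.grab_frame(n); cv2.imwrite(f"pics/{n}0.png",im[:,:,::-1]); print(n,manip.camera_params(n))
print(manip.sense(),manip.pinch_z)
E
```

```text
scene {'vfov': 56.002089451084025, 'cx': 316.300398347414, 'cy': 198.07844081239247, 'camera_from_world': array([[-0.00713097,  0.9999159 , -0.01083248, -0.00825706],
       [ 0.65644477, -0.00349086, -0.75436601, -0.30712027],
       [-0.75434039, -0.01249029, -0.65636467,  1.19908254],
       [ 0.        ,  0.        ,  0.        ,  1.        ]])}
top {'vfov': 57.196235546230035, 'cx': 318.1840018552472, 'cy': 198.8734348401196, 'camera_from_world': array([[-0.01077876, -0.99993767,  0.00291271, -0.00471151],
       [-0.99591035,  0.01047395, -0.08973784,  0.51468574],
       [ 0.08970174, -0.00386806, -0.99596116,  0.7641847 ],
       [ 0.        ,  0.        ,  0.        ,  1.        ]])}
{'time_s': 0.1, 'joints': array([ 7.17968066e+01,  1.51662123e+01,  9.19752423e+01,  1.58848495e-03,
        7.29780557e+01, -2.11325968e+00]), 'joint_vel': array([-0.01188642, -0.08605288, -0.23382826,  0.11484339, -0.08841059,
       -0.02934679]), 'joint_efforts': array([ 6.59792804e-04, -5.16708219e+01, -3.68589807e+01, -9.66662355e-05,
        6.30727125e-03, -1.83795464e-05]), 'ee_pos': array([0.18689251, 0.64806198, 0.30265317]), 'tool_rot': array([[-6.76776132e-04, -9.60825568e-01,  2.77152970e-01],
       [-1.97317799e-03,  2.77153777e-01,  9.60823548e-01],
       [-9.99997824e-01,  1.03390303e-04, -2.08345093e-03]]), 'force': array([-0.59219136, -0.131546  ,  0.16850134]), 'ft_torque': array([-0.01354393,  0.0027593 , -0.00348327]), 'finger_gap': 0.0854756205920919} 0.0539
```

View pics/scene0.png

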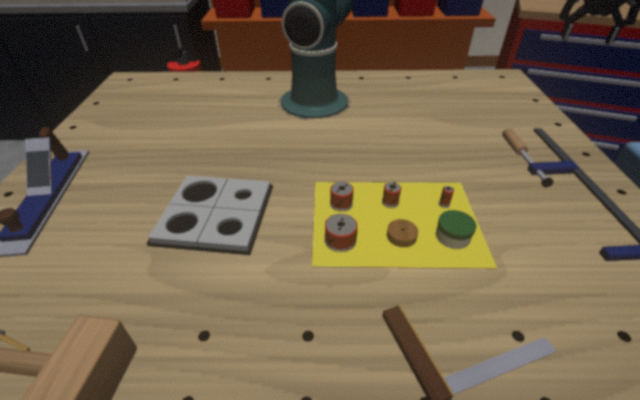

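View pics/top0.png

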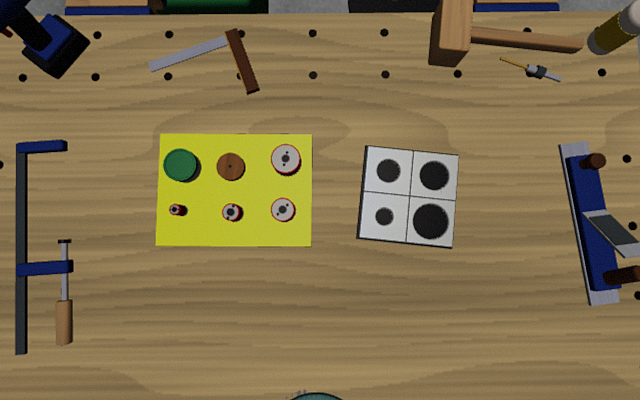

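The scene view shows a yellow mat with six objects and a grey 2x2 tile block. In the top view:
- Tiles: 25 at (384,216), 38 at (388,170), 51 at (434,175), 64 at (430,221).
- Saws: 25 at (178,210), 38 at (232,212), 51 at (283,210), 64 at (286,159).
- Tin at (182,165), disc at (231,166).

```bash
cat > h.py <<'E'
import cv2,numpy as np
from cell import manip
def ray(n,uv,z):
    p=manip.camera_params(n);f=200/np.tan(np.radians(p['vfov']/2));T=p['camera_from_world']
    R=T[:3,:3];c=-R.T@T[:3,3];d=R.T@np.array([(uv[0]-p['cx'])/f,(uv[1]-p['cy'])/f,1])
    return (c+d*(z-c[2])/d[2])[:2]
def measure(n,im):
    S=4;im=cv2.resize(im,None,fx=S,fy=S,interpolation=cv2.INTER_CUBIC)
    H,s,v=[c.astype(int) for c in cv2.split(cv2.cvtColor(im,cv2.COLOR_RGB2HSV))]
    u=lambda q:(np.array(q)+.5)/S-.5
    yel=((abs(H-29)<5)&(s>150)).astype(np.uint8)
    cs,h=cv2.findContours(yel,cv2.RETR_CCOMP,cv2.CHAIN_APPROX_NONE)
    k=max(range(len(cs)),key=lambda i:cv2.contourArea(cs[i]))
    print(n,"mat",[ray(n,u(q),.003).round(4).tolist() for q in cv2.boxPoints(cv2.minAreaRect(cs[k]))] if n=="top" else "")
    for i,c in enumerate(cs):
        if h[0][i][3]==k and cv2.contourArea(c)>800:
            m=cv2.moments(c);q=u((m['m10']/m['m00'],m['m01']/m['m00']))
            print(' blob',q.round(1),'z25.5',ray(n,q,.0255).round(4),'z12.5',ray(n,q,.0125).round(4),'A',cv2.contourArea(c)/16)
    g=((s<40)&(v>100)).astype(np.uint8);g=cv2.morphologyEx(g,cv2.MORPH_CLOSE,np.ones((13,13),np.uint8))
    r=slice(100*S,270*S);g[:100*S]=0;g[270*S:]=0
    if n=="top": g[:,:340*S]=0;g[:,480*S:]=0
    else: g[:,:130*S]=0;g[:,290*S:]=0
    cs,h=cv2.findContours(g,cv2.RETR_CCOMP,cv2.CHAIN_APPROX_NONE)
    k=max(range(len(cs)),key=lambda i:cv2.contourArea(cs[i]))
    hull=cv2.convexHull(cs[k]);q=cv2.approxPolyDP(hull,30,True)[:,0]
    P=np.array([ray(n,u(a),.021) for a in q]);print(' tile corners',u(q).tolist(),P.round(4).tolist(),'mean',P.mean(0).round(4),'sides',np.linalg.norm(P-np.roll(P,1,0),axis=1).round(4))
    for i,c in enumerate(cs):
        if h[0][i][3]==k and cv2.contourArea(c)>800:
            e=cv2.fitEllipse(c);print(' recess',u(e[0]).round(1),'z21',ray(n,u(e[0]),.021).round(4),np.array(e[1])/S)
E
python3 - <<'E'
from h import *
for n in("top","scene"): measure(n,cv2.imread(f"pics/{n}0.png")[:,:,::-1].copy())
E
```

```text
top mat [[0.4177, 0.3463], [0.6686, 0.353], [0.6642, 0.0033], [0.4131, 0.0063]]
 blob [177.7 209.5] z25.5 [0.4948 0.2895] z12.5 [0.4956 0.2944] A 188.78125
 blob [232.2 212.1] z25.5 [0.488  0.1733] z12.5 [0.4887 0.1763] A 331.96875
 blob [282.9 209.6] z25.5 [0.4923 0.0654] z12.5 [0.4931 0.0666] A 508.28125
 blob [230.2 166.4] z25.5 [0.5867 0.1786] z12.5 [0.5891 0.1817] A 626.25
 blob [181.3 165.2] z25.5 [0.5904 0.2841] z12.5 [0.5928 0.2889] A 1022.84375
 blob [285.8 159.6] z25.5 [0.6004 0.0588] z12.5 [0.603  0.0599] A 803.90625
 tile corners [[368.125, 145.625], [458.125, 155.125], [451.375, 246.125], [359.375, 236.625]] [[0.6303, -0.1204], [0.6073, -0.316], [0.4108, -0.2927], [0.433, -0.0972]] mean [ 0.5203 -0.2066] sides [0.1986 0.1969 0.1978 0.1968]
 recess [383.9 216.2] z21 [ 0.4761 -0.1507] [17.58114243 17.87540436]
 recess [430.2 221.1] z21 [ 0.4645 -0.2497] [35.52817535 36.30465698]
 recess [433.9 175.2] z21 [ 0.5637 -0.2614] [29.09694862 29.79794121]
 recess [388.  170.4] z21 [ 0.5753 -0.1623] [23.22833061 23.55636024]
scene mat 
 blob [402.  232.4] z25.5 [0.5992 0.1788] z12.5 [0.5868 0.1826] A 703.5625
 blob [446.1 196.3] z25.5 [0.4929 0.2906] z12.5 [0.4778 0.2972] A 263.65625
 tile corners [[148.375, 236.375], [187.375, 175.375], [269.125, 182.375], [245.875, 246.125]] [[0.6041, -0.3147], [0.4095, -0.2903], [0.437, -0.0959], [0.6298, -0.1203]] mean [ 0.5201 -0.2053] sides [0.1961 0.1961 0.1963 0.1944]
 recess [229.2 226.4] z21 [ 0.5774 -0.1616] [16.51078415 25.51375389]
 recess [181.4 222.6] z21 [ 0.5662 -0.2607] [19.72319031 32.80121231]
 recess [242.6 194.2] z21 [ 0.478  -0.1501] [ 9.77603817 16.41948128]
 recess [198.9 191.2] z21 [ 0.4675 -0.249 ] [19.99601364 35.40026093]
```

Both views agree to about 2 mm, so I'm moving now: align the jaws with world y and go above saw25.

```bash
python3 -m creep '[[[-5,0,0,100,-394,-260,90],[-10,0,0,100,-394,-260,90],[-16.1,0,0,100,-394,-260,90],[-16.1,0,0,100,-394,-260,90],[-16.1,0,0,100,-394,-260,90],[-16.1,0,0,100,-394,-260,90],[-16.1,0,0,100,-394,-260,90],[-16.1,0,0,100,-394,-260,90],[-16.1,0,0,100,-394,-260,90],[-16.1,0,0,100,-394,-260,90],[-16.1,0,0,100,-394,-260,90],[-16.1,0,0,100,-394,-260,90]]]' 60
```

```text
time_s: 1.1
ee_pos: [0.495, 0.2861, 0.2025]
tool_rot: [[-0.001, -1.0, 0.002], [-0.002, 0.002, 1.0], [-1.0, 0.001, -0.002]]
force: [0.0, 0.4, -0.4]
finger_gap: 0.0554
```

```bash
python3 -m creep '[[[0,0,0,0,0,2,90],[0,0,0,30,0,2,90],[0,0,0,60,0,2,90],[0,0,0,80,0,2,90],[0,0,0,95,0,2,90],[0,0,0,95,0,2,90],[0,0,0,95,0,2,90]]]'
```

```text
time_s: 1.68
ee_pos: [0.4923, 0.2916, 0.1078]
tool_rot: [[-0.003, -1.0, -0.001], [-0.001, -0.001, 1.0], [-1.0, 0.003, -0.001]]
force: [0.8, 0.3, 0.8]
finger_gap: 0.055
```

```bash
python3 -m creep '[[[0,0,0,8,-2,-1.5,90],[0,0,0,17,-2,-1.5,90],[0,0,0,17,-2,-1.5,90],[0,0,0,17,-2,-1.5,130],[0,0,0,17,-2,-1.5,150],[0,0,0,17,-2,-1.5,170],[0,0,0,17,-2,-1.5,190],[0,0,0,17,-2,-1.5,255],[0,0,0,17,-2,-1.5,255],[0,0,0,17,-2,-1.5,255],[0,0,0,17,-2,-1.5,255],[0,0,0,17,-2,-1.5,255]]]' 60
```

```text
time_s: 2.68
ee_pos: [0.4961, 0.2903, 0.0926]
tool_rot: [[0.001, -1.0, -0.0], [0.001, -0.0, 1.0], [-1.0, -0.001, 0.001]]
force: [-0.6, -0.3, 5.5]
finger_gap: 0.0232
```

Run:
```python
from h import *
a=manip.grab_frame("top")[140:280,100:300];b=manip.grab_frame("scene")[120:260,380:580]
cv2.imwrite("pics/g25.png",cv2.resize(np.hstack([a,b])[:,:,::-1],None,fx=2,fy=2,interpolation=2))
```

```text
(no output)
```

View pics/g25.png

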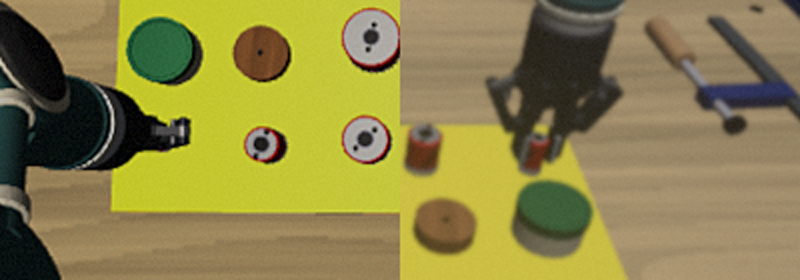

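The right crop shows the fingers gripping saw25, with the tin and disc untouched. Next: lift and transit.

```bash
python3 -m creep '[[[0,0,0,-10,0,0,255],[0,0,0,-30,0,0,255],[0,0,0,-55,0,0,255],[0,0,0,-75,0,0,255],[0,0,0,-80,0,-15,255],[0,0,0,-80,2,-40,255],[0,0,0,-80,4,-75,255],[0,0,0,-80,6,-115,255],[0,0,0,-80,8,-155,255],[0,0,0,-80,10,-195,255],[0,0,0,-80,12,-230,255],[0,0,0,-80,14,-265,255]]]'; python3 -m creep '[[[0,0,0,0,0,-38,255],[0,0,0,0,1,-75,255],[0,0,0,0,2,-110,255],[0,0,0,0,3,-140,255],[0,0,0,0,4,-165,255],[0,0,0,0,4,-176,255],[0,0,0,0,4,-176,255],[0,0,0,0,4,-176,255],[0,0,0,0,4,-176,255]]]'
```

```text
time_s: 3.78
ee_pos: [0.4799, 0.0227, 0.1711]
tool_rot: [[-0.002, -1.0, -0.0], [-0.0, -0.0, 1.0], [-1.0, 0.002, -0.0]]
force: [0.4, 0.1, -0.4]
finger_gap: 0.0236
time_s: 4.53
ee_pos: [0.477, -0.1501, 0.1713]
tool_rot: [[-0.001, -1.0, -0.0], [0.001, -0.0, 1.0], [-1.0, 0.001, 0.001]]
force: [0.3, -0.2, -0.9]
finger_gap: 0.0233
```

```bash
python3 -m creep '[[[0,0,0,20,0,0,255],[0,0,0,40,0,0,255],[0,0,0,50,0,0,255],[0,0,0,55,0,0,255],[0,0,0,55,0,0,255],[0,0,0,55,0,0,255]]]';python3 - <<'E'
from h import *
a=manip.grab_frame("top")[140:280,320:520];b=manip.grab_frame("scene")[120:260,130:330]
cv2.imwrite("pics/p25.png",cv2.resize(np.hstack([a,b])[:,:,::-1],None,fx=2,fy=2,interpolation=2))
E
```

```text
time_s: 5.03
ee_pos: [0.4779, -0.1504, 0.1171]
tool_rot: [[-0.0, -1.0, -0.001], [0.0, -0.001, 1.0], [-1.0, 0.0, 0.0]]
force: [-0.1, -0.5, 0.8]
finger_gap: 0.0231
```

View pics/p25.png

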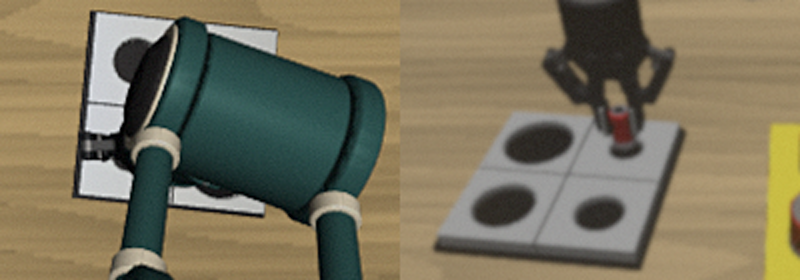

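The right crop shows saw25 centred above its recess at crop pixel (625,145). Lowering slowly.

```bash
python3 -m creep '[[[0,0,0,6,0,0,255],[0,0,0,11,0,0,255],[0,0,0,14,0,0,255],[0,0,0,15,0,0,255],[0,0,0,15,0,0,255],[0,0,0,15,0,0,255],[0,0,0,15,0,0,255]]]'
```

```text
time_s: 5.72
ee_pos: [0.4777, -0.151, 0.102]
tool_rot: [[0.0, -1.0, -0.0], [-0.0, -0.0, 1.0], [-1.0, -0.0, -0.0]]
force: [-0.1, -0.8, -1.4]
finger_gap: 0.0232
```

```bash
python3 -m creep '[[[0,0,0,0.5,0,0,255],[0,0,0,1,0,0,255],[0,0,0,1.5,0,0,255],[0,0,0,1.5,0,0,255],[0,0,0,1.5,0,0,255]]]'
```

```text
time_s: 6.13
ee_pos: [0.4778, -0.151, 0.1006]
tool_rot: [[0.0, -1.0, -0.0], [-0.0, -0.0, 1.0], [-1.0, -0.0, -0.0]]
force: [-0.7, 0.0, 1.8]
finger_gap: 0.0232
```

```bash
python3 -m creep '[[[0,0,0,0.3,0,0,180],[0,0,0,0.3,0,0,165],[0,0,0,0.3,0,0,150],[0,0,0,0.3,0,0,120],[0,0,0,0.3,0,0,90],[0,0,0,0,0,0,90],[0,0,0,0,0,0,90],[0,0,0,-10,0,0,90],[0,0,0,-30,0,0,90],[0,0,0,-60,0,0,90],[0,0,0,-90,0,20,75],[0,0,0,-100,0,60,75]]]';
python3 -m creep '[[[0,0,0,0,0,40,75],[0,0,0,0,-3,80,75],[0,0,0,0,-6,120,75],[0,0,0,0,-9,160,75],[0,0,0,0,-10,200,75],[0,0,0,0,-10,230,75],[0,0,0,0,-10,252,75],[0,0,0,0,-10,262,75],[0,0,0,0,-10,264,75],[0,0,0,0,-10,264,75],[0,0,0,0,-10,264,75]]]'
python3 - <<'E'
from h import *
for n in("top","scene"):
    a=manip.grab_frame(n);cv2.imwrite(f"pics/{n}1.png",a[:,:,::-1])
a=a[130:270,130:330];cv2.imwrite("pics/c1.png",cv2.resize(a[:,:,::-1],None,fx=3,fy=3,interpolation=2))
E
```

```text
time_s: 7.13
ee_pos: [0.4809, -0.0935, 0.2062]
tool_rot: [[0.009, -1.0, 0.004], [-0.004, 0.004, 1.0], [-1.0, -0.009, -0.004]]
force: [1.8, -0.1, -0.4]
finger_gap: 0.0601
time_s: 8.05
ee_pos: [0.4876, 0.1721, 0.2005]
tool_rot: [[-0.0, -1.0, 0.0], [-0.001, 0.0, 1.0], [-1.0, 0.0, -0.001]]
force: [0.6, 1.0, -0.8]
finger_gap: 0.0606
```

View pics/c1.png

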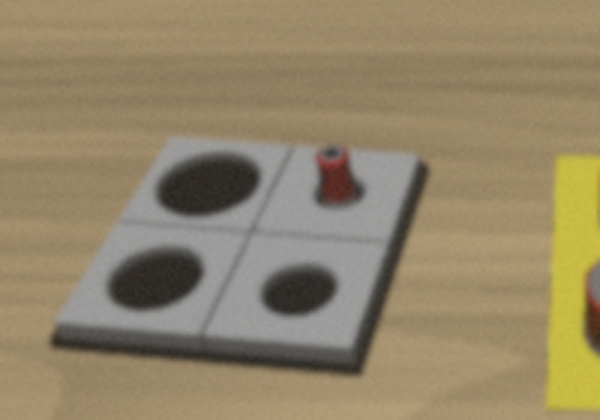

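Saw25 stands in its recess, about (335,180) in the crop. Now descending on saw38.

```bash
python3 -m creep '[[[0,0,0,30,0,1,75],[0,0,0,65,0,1,75],[0,0,0,90,0,1,75],[0,0,0,105,0,1,75],[0,0,0,111,0,1,75],[0,0,0,111,0,1,75],[0,0,0,111,0,1,75]]]'; python3 -m creep '[[[0,0,0,0,0,0,110],[0,0,0,0,0,0,130],[0,0,0,0,0,0,150],[0,0,0,0,0,0,170],[0,0,0,0,0,0,255],[0,0,0,0,0,0,255],[0,0,0,0,0,0,255],[0,0,0,0,0,0,255],[0,0,0,0,0,0,255]]]' 60
```

```text
time_s: 8.73
ee_pos: [0.4881, 0.1735, 0.0899]
tool_rot: [[0.0, -1.0, 0.001], [0.0, 0.001, 1.0], [-1.0, -0.0, 0.0]]
force: [-0.2, -0.5, -0.1]
finger_gap: 0.0602
time_s: 9.48
ee_pos: [0.489, 0.1743, 0.0913]
tool_rot: [[0.003, -1.0, -0.0], [0.001, -0.0, 1.0], [-1.0, -0.003, 0.001]]
force: [-0.7, -1.3, 6.0]
finger_gap: 0.0366
```

```bash
python3 -m creep '[[[0,0,0,-10,0,0,255],[0,0,0,-30,0,0,255],[0,0,0,-60,0,0,255],[0,0,0,-80,0,0,255],[0,0,0,-90,-3,-15,255],[0,0,0,-90,-12,-40,255],[0,0,0,-90,-20,-75,255],[0,0,0,-90,-30,-110,255],[0,0,0,-90,-40,-145,255],[0,0,0,-90,-50,-180,255],[0,0,0,-90,-60,-215,255],[0,0,0,-90,-68,-250,255]]]'; python3 -m creep '[[[0,0,0,0,-7,-32,255],[0,0,0,0,-12,-56,255],[0,0,0,0,-16,-73,255],[0,0,0,0,-19,-82,255],[0,0,0,0,-20,-86,255],[0,0,0,0,-20,-86,255],[0,0,0,0,-20,-86,255],[0,0,0,0,-20,-86,255]]]'
```

```text
time_s: 10.48
ee_pos: [0.5561, -0.0776, 0.1804]
tool_rot: [[0.001, -1.0, -0.0], [0.0, -0.0, 1.0], [-1.0, -0.001, 0.0]]
force: [0.0, -0.2, -0.5]
finger_gap: 0.0366
time_s: 11.15
ee_pos: [0.5753, -0.1607, 0.1793]
tool_rot: [[-0.001, -1.0, -0.001], [0.001, -0.001, 1.0], [-1.0, 0.001, 0.001]]
force: [-0.0, -0.3, -1.5]
finger_gap: 0.0366
```

```bash
python3 -m creep '[[[0,0,0,25,-1,-1,255],[0,0,0,45,-1,-1,255],[0,0,0,58,-1,-1,255],[0,0,0,65,-1,-1,255],[0,0,0,70,-1,-1,255],[0,0,0,74,-1,-1,255],[0,0,0,77,-1,-1,255],[0,0,0,78,-1,-1,255],[0,0,0,78,-1,-1,255],[0,0,0,78,-1,-1,255]]]'; python3 -m creep '[[[0,0,0,0.5,0,0,255],[0,0,0,1,0,0,255],[0,0,0,1.5,0,0,255],[0,0,0,1.5,0,0,255],[0,0,0,1.5,0,0,255]]]'
```

```text
time_s: 11.98
ee_pos: [0.5771, -0.1631, 0.102]
tool_rot: [[0.001, -1.0, -0.0], [-0.0, -0.0, 1.0], [-1.0, -0.001, -0.0]]
force: [0.3, 0.3, -1.1]
finger_gap: 0.0367
time_s: 12.4
ee_pos: [0.5766, -0.163, 0.0999]
tool_rot: [[-0.0, -1.0, -0.0], [-0.0, -0.0, 1.0], [-1.0, 0.0, -0.0]]
force: [-1.0, 0.0, -1.2]
finger_gap: 0.0363
```

```bash
python3 -m creep '[[[0,0,0,0.7,0,0,255],[0,0,0,0.7,0,0,255],[0,0,0,0.7,0,0,135],[0,0,0,0.7,0,0,120],[0,0,0,0.7,0,0,100],[0,0,0,0.7,0,0,60],[0,0,0,0.7,0,0,60],[0,0,0,0.7,0,0,60],[0,0,0,-10,0,0,60],[0,0,0,-30,0,0,60],[0,0,0,-65,0,0,40],[0,0,0,-90,0,0,40]]]';
python3 -m creep '[[[0,0,0,-10,12,30,40],[0,0,0,-10,26,70,40],[0,0,0,-10,40,110,40],[0,0,0,-10,55,150,40],[0,0,0,-10,69,188,40],[0,0,0,-10,80,215,40],[0,0,0,-10,84,226,40],[0,0,0,-10,84,228,40],[0,0,0,-10,84,228,40],[0,0,0,-10,84,228,40]]]'
```

```text
time_s: 13.4
ee_pos: [0.5768, -0.163, 0.1922]
tool_rot: [[0.001, -1.0, -0.0], [-0.0, -0.0, 1.0], [-1.0, -0.001, -0.0]]
force: [1.2, 0.7, -0.2]
finger_gap: 0.0722
time_s: 14.23
ee_pos: [0.4935, 0.0643, 0.2004]
tool_rot: [[0.001, -1.0, -0.0], [-0.001, -0.0, 1.0], [-1.0, -0.001, -0.001]]
force: [-0.1, 0.1, -0.7]
finger_gap: 0.072
```

```bash
python3 - <<'E'
from h import *
a=manip.grab_frame("scene")[130:270,130:390];cv2.imwrite("pics/c2.png",cv2.resize(a[:,:,::-1],None,fx=3,fy=3,interpolation=2))
E
python3 -m creep '[[[0,0,0,30,1,1,40],[0,0,0,65,1,1,40],[0,0,0,90,1,1,40],[0,0,0,106,1,1,40],[0,0,0,113,1,1,40],[0,0,0,113,1,1,40],[0,0,0,113,1,1,40]]]'; python3 -m creep '[[[0,0,0,0,0,0,70],[0,0,0,0,0,0,90],[0,0,0,0,0,0,110],[0,0,0,0,0,0,255],[0,0,0,0,0,0,255],[0,0,0,0,0,0,255],[0,0,0,0,0,0,255],[0,0,0,0,0,0,255]]]' 60
```

```text
time_s: 14.87
ee_pos: [0.4923, 0.0652, 0.0871]
tool_rot: [[0.0, -1.0, 0.001], [-0.0, 0.001, 1.0], [-1.0, -0.0, -0.0]]
force: [-0.1, 0.6, -0.0]
finger_gap: 0.0721
time_s: 15.53
ee_pos: [0.4931, 0.0661, 0.0888]
tool_rot: [[0.004, -1.0, -0.001], [-0.0, -0.001, 1.0], [-1.0, -0.004, -0.0]]
force: [-1.1, -1.7, 6.4]
finger_gap: 0.0495
```

View pics/c2.png

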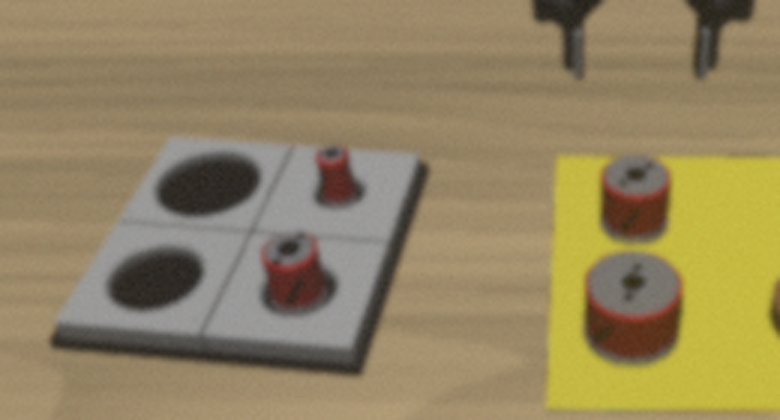

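Saw38 and saw25 both stand in their recesses, at crop (292,275) and (335,180). Carrying saw51.

```bash
python3 -m creep '[[[0,0,0,-10,0,0,255],[0,0,0,-30,0,0,255],[0,0,0,-60,0,0,255],[0,0,0,-80,0,0,255],[0,0,0,-90,-3,-15,255],[0,0,0,-90,-10,-40,255],[0,0,0,-90,-17,-75,255],[0,0,0,-90,-25,-110,255],[0,0,0,-90,-33,-145,255],[0,0,0,-90,-41,-180,255],[0,0,0,-90,-49,-215,255],[0,0,0,-90,-56,-250,255]]]'; python3 -m creep '[[[0,0,0,0,-7,-30,255],[0,0,0,0,-11,-52,255],[0,0,0,0,-14,-67,255],[0,0,0,0,-16,-75,255],[0,0,0,0,-16,-77,255],[0,0,0,0,-16,-77,255],[0,0,0,0,-16,-77,255],[0,0,0,0,-16,-77,255]]]'
```

```text
time_s: 16.53
ee_pos: [0.5477, -0.1855, 0.1776]
tool_rot: [[0.001, -1.0, -0.0], [0.0, -0.0, 1.0], [-1.0, -0.001, 0.0]]
force: [1.4, 0.2, -1.4]
finger_gap: 0.0497
time_s: 17.2
ee_pos: [0.5634, -0.2594, 0.1767]
tool_rot: [[-0.001, -1.0, -0.002], [0.001, -0.002, 1.0], [-1.0, 0.001, 0.001]]
force: [-1.1, 0.1, -1.9]
finger_gap: 0.0497
```

```bash
python3 -m creep '[[[0,0,0,25,-1,-1,255],[0,0,0,45,-1,-1,255],[0,0,0,58,-1,-1,255],[0,0,0,65,-1,-1,255],[0,0,0,70,-1,-1,255],[0,0,0,74,-1,-1,255],[0,0,0,77,-1,-1,255],[0,0,0,78,-1,-1,255],[0,0,0,78,-1,-1,255],[0,0,0,78,-1,-1,255]]]'; python3 -m creep '[[[0,0,0,0.5,0,0,255],[0,0,0,1,0,0,255],[0,0,0,1.5,0,0,255],[0,0,0,1.5,0,0,255],[0,0,0,1.5,0,0,255]]]'
```

```text
time_s: 18.03
ee_pos: [0.5651, -0.2622, 0.0996]
tool_rot: [[0.001, -1.0, -0.0], [-0.001, -0.0, 1.0], [-1.0, -0.001, -0.001]]
force: [0.5, -0.6, -1.8]
finger_gap: 0.0494
time_s: 18.45
ee_pos: [0.5647, -0.2619, 0.0974]
tool_rot: [[-0.0, -1.0, -0.0], [0.0, -0.0, 1.0], [-1.0, 0.0, 0.0]]
force: [0.3, -0.5, -3.4]
finger_gap: 0.0495
```

```bash
python3 -m creep '[[[0,0,0,0.7,0,0,255],[0,0,0,0.7,0,0,255],[0,0,0,0.7,0,0,100],[0,0,0,0.7,0,0,85],[0,0,0,0.7,0,0,70],[0,0,0,0.7,0,0,40],[0,0,0,0.7,0,0,40],[0,0,0,0.7,0,0,40],[0,0,0,-10,0,0,40],[0,0,0,-30,0,0,40],[0,0,0,-65,0,0,0],[0,0,0,-95,0,0,0]]]';
python3 -m creep '[[[0,0,0,-10,-3,30,0],[0,0,0,-10,-7,70,0],[0,0,0,-10,-11,110,0],[0,0,0,-10,-16,150,0],[0,0,0,-10,-20,190,0],[0,0,0,-10,-25,230,0],[0,0,0,-10,-30,270,0],[0,0,0,-10,-34,300,0],[0,0,0,-10,-36,316,0],[0,0,0,-10,-36,321,0],[0,0,0,-10,-36,321,0],[0,0,0,-10,-36,321,0]]]'
python3 - <<'E'
from h import *
a=manip.grab_frame("scene")[130:270,130:390];cv2.imwrite("pics/c3.png",cv2.resize(a[:,:,::-1],None,fx=3,fy=3,interpolation=2))
E
```

```text
time_s: 19.45
ee_pos: [0.5642, -0.2617, 0.1936]
tool_rot: [[-0.001, -1.0, -0.0], [0.001, -0.0, 1.0], [-1.0, 0.001, 0.001]]
force: [0.6, -0.3, 0.9]
finger_gap: 0.0854
time_s: 20.45
ee_pos: [0.6005, 0.0586, 0.2027]
tool_rot: [[0.0, -1.0, -0.001], [-0.001, -0.001, 1.0], [-1.0, -0.0, -0.001]]
force: [-0.3, 0.8, 1.2]
finger_gap: 0.0852
```

View pics/c3.png

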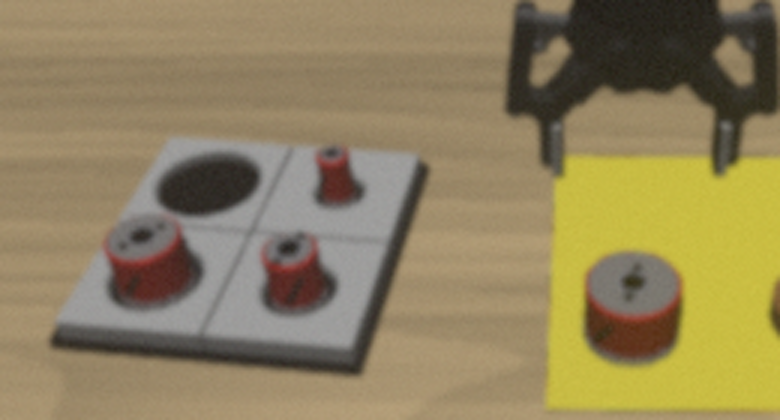

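Saw51 is seated at crop (150,270) and only the 64 mm recess is empty. Grasping saw64.

```bash
python3 -m creep '[[[0,0,0,30,0,0,0],[0,0,0,65,0,0,0],[0,0,0,92,0,0,0],[0,0,0,110,0,0,0],[0,0,0,118,0,0,0],[0,0,0,118,0,0,0],[0,0,0,118,0,0,0]]]'; python3 -m creep '[[[0,0,0,0,0,0,30],[0,0,0,0,0,0,50],[0,0,0,0,0,0,70],[0,0,0,0,0,0,255],[0,0,0,0,0,0,255],[0,0,0,0,0,0,255],[0,0,0,0,0,0,255],[0,0,0,0,0,0,255]]]' 60
```

```text
time_s: 21.08
ee_pos: [0.6009, 0.058, 0.0847]
tool_rot: [[0.0, -1.0, 0.001], [-0.0, 0.001, 1.0], [-1.0, -0.0, -0.0]]
force: [0.3, -0.0, -0.2]
finger_gap: 0.0852
time_s: 21.75
ee_pos: [0.6022, 0.0591, 0.0868]
tool_rot: [[0.004, -1.0, -0.0], [-0.0, -0.0, 1.0], [-1.0, -0.004, -0.0]]
force: [-0.7, -0.6, 7.2]
finger_gap: 0.0626
```

```bash
python3 -m creep '[[[0,0,0,-10,0,0,255],[0,0,0,-30,0,0,255],[0,0,0,-60,0,0,255],[0,0,0,-85,0,0,255],[0,0,0,-95,7,-15,255],[0,0,0,-95,18,-40,255],[0,0,0,-95,33,-75,255],[0,0,0,-95,48,-110,255],[0,0,0,-95,64,-145,255],[0,0,0,-95,79,-180,255],[0,0,0,-95,94,-215,255],[0,0,0,-95,109,-248,255]]]'; python3 -m creep '[[[0,0,0,0,12,-27,255],[0,0,0,0,19,-44,255],[0,0,0,0,24,-55,255],[0,0,0,0,27,-60,255],[0,0,0,0,27,-61,255],[0,0,0,0,27,-61,255],[0,0,0,0,27,-61,255],[0,0,0,0,27,-61,255]]]'
```

```text
time_s: 22.75
ee_pos: [0.4905, -0.1903, 0.1801]
tool_rot: [[0.001, -1.0, -0.001], [-0.0, -0.001, 1.0], [-1.0, -0.001, -0.0]]
force: [0.1, 0.5, -1.5]
finger_gap: 0.063
time_s: 23.42
ee_pos: [0.4651, -0.2489, 0.1793]
tool_rot: [[-0.0, -1.0, -0.002], [0.0, -0.002, 1.0], [-1.0, 0.0, 0.0]]
force: [0.1, 0.2, -1.6]
finger_gap: 0.0624
```

```bash
python3 -m creep '[[[0,0,0,25,-1,0,255],[0,0,0,48,-1,0,255],[0,0,0,62,-1,0,255],[0,0,0,69,-1,0,255],[0,0,0,74,-1,0,255],[0,0,0,78,-1,0,255],[0,0,0,81,-1,0,255],[0,0,0,82,-1,0,255],[0,0,0,82,-1,0,255],[0,0,0,82,-1,0,255]]]'; python3 -m creep '[[[0,0,0,0.5,0,0,255],[0,0,0,1,0,0,255],[0,0,0,1.5,0,0,255],[0,0,0,1.5,0,0,255],[0,0,0,1.5,0,0,255]]]'
```

```text
time_s: 24.25
ee_pos: [0.4661, -0.2502, 0.0981]
tool_rot: [[0.001, -1.0, -0.0], [-0.001, -0.0, 1.0], [-1.0, -0.001, -0.001]]
force: [-0.1, -0.3, -2.0]
finger_gap: 0.0625
time_s: 24.67
ee_pos: [0.4657, -0.25, 0.0959]
tool_rot: [[-0.0, -1.0, -0.0], [0.0, -0.0, 1.0], [-1.0, 0.0, 0.0]]
force: [-1.0, 0.9, -2.4]
finger_gap: 0.0626
```

```bash
python3 -m creep '[[[0,0,0,0.9,0,0,255],[0,0,0,0.9,0,0,255],[0,0,0,0.9,0,0,55],[0,0,0,0.9,0,0,40],[0,0,0,0.9,0,0,25],[0,0,0,0.9,0,0,0],[0,0,0,0.9,0,0,0],[0,0,0,0.9,0,0,0],[0,0,0,-10,0,0,0],[0,0,0,-30,0,0,0],[0,0,0,-65,0,0,0],[0,0,0,-100,0,0,0]]]';
python3 -m creep '[[[0,0,0,-40,0,40,0],[0,0,0,-80,0,80,0],[0,0,0,-100,0,120,0],[0,0,0,-100,0,160,0],[0,0,0,-100,0,200,0],[0,0,0,-100,0,240,0],[0,0,0,-100,0,280,0],[0,0,0,-100,0,320,0],[0,0,0,-100,0,360,0],[0,0,0,-100,0,400,0],[0,0,0,-100,0,440,0],[0,0,0,-100,0,480,0]]]'
python3 -m creep '[[[0,0,0,0,0,40,0],[0,0,0,0,0,80,0],[0,0,0,0,0,120,0],[0,0,0,0,0,160,0],[0,0,0,0,0,200,0],[0,0,0,0,0,220,0],[0,0,0,0,0,220,0],[0,0,0,0,0,220,0]]]'
python3 - <<'E'
from h import *
for n in("top","scene"): cv2.imwrite(f"pics/{n}9.png",manip.grab_frame(n)[:,:,::-1])
a=cv2.imread("pics/scene9.png")[150:270,130:530];b=cv2.imread("pics/top9.png")[130:260,130:530]
cv2.imwrite("pics/c9.png",cv2.resize(np.vstack([a,b]),None,fx=2,fy=2,interpolation=2))
E
```

```text
time_s: 25.67
ee_pos: [0.4646, -0.2493, 0.1964]
tool_rot: [[-0.003, -1.0, -0.0], [0.002, -0.0, 1.0], [-1.0, 0.003, 0.002]]
force: [1.8, -0.5, 0.2]
finger_gap: 0.0853
time_s: 26.67
ee_pos: [0.4649, 0.2189, 0.2971]
tool_rot: [[0.001, -1.0, -0.001], [0.0, -0.001, 1.0], [-1.0, -0.001, 0.0]]
force: [1.0, -0.4, 0.3]
finger_gap: 0.0851
time_s: 27.33
ee_pos: [0.4651, 0.4378, 0.2961]
tool_rot: [[-0.0, -1.0, -0.002], [-0.001, -0.002, 1.0], [-1.0, 0.0, -0.001]]
force: [-0.0, -0.0, -0.1]
finger_gap: 0.0856
```

View pics/c9.png

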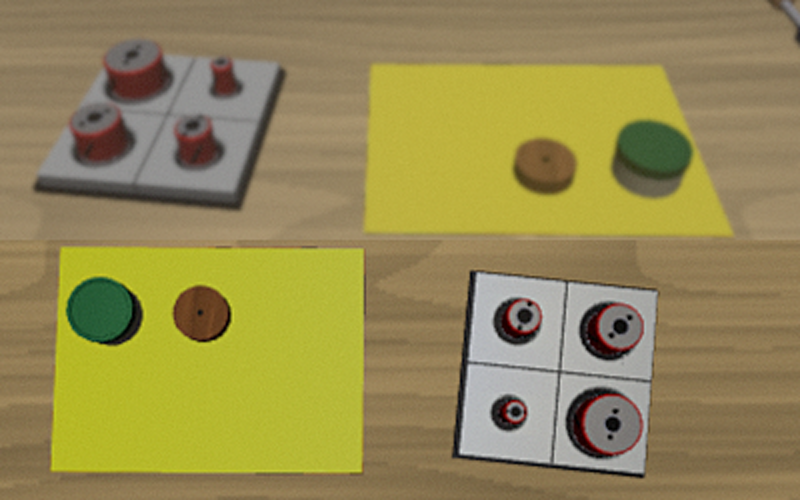

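All four saws are upright in the matching recesses, and the tin and disc look unmoved. Now a numeric check.

Run:
```python
from h import *
T=dict(t25=(.4761,-.1507),t38=(.5753,-.1623),t51=(.5637,-.2614),t64=(.4645,-.2497))
S=4
for n in("top","scene"):
    im=cv2.resize(cv2.imread(f"pics/{n}9.png"),None,fx=S,fy=S,interpolation=2)
    H,s,v=[c.astype(int) for c in cv2.split(cv2.cvtColor(im,cv2.COLOR_BGR2HSV))]
    m=(((H<8)|(H>172))&(s>110)&(v>50)).astype(np.uint8)
    m[:140*S]=0;m[260*S:]=0
    if n=="top": m[:,:350*S]=0;m[:,470*S:]=0
    else: m[:,:140*S]=0;m[:,290*S:]=0
    m=cv2.morphologyEx(m,cv2.MORPH_CLOSE,np.ones((9,9),np.uint8))
    for c in cv2.findContours(m,cv2.RETR_EXTERNAL,cv2.CHAIN_APPROX_NONE)[0]:
        if cv2.contourArea(c)<500: continue
        M=cv2.moments(cv2.convexHull(c));q=((M['m10']/M['m00'])+.5)/S-.5,((M['m01']/M['m00'])+.5)/S-.5
        p=ray(n,q,.036);k=min(T,key=lambda k:np.hypot(*(p-T[k])));print(n,k,p.round(4),'off mm',((p-T[k])*1000).round(1))
measure("top",cv2.imread("pics/top9.png")[:,:,::-1].copy())
```

```text
top t25 [ 0.477  -0.1538] off mm [ 0.9 -3.1]
top t64 [ 0.4628 -0.2539] off mm [-1.7 -4.2]
top t51 [ 0.5657 -0.2658] off mm [ 2.  -4.4]
top t38 [ 0.5779 -0.1664] off mm [ 2.6 -4.1]
scene t38 [ 0.5818 -0.1607] off mm [6.5 1.6]
scene t51 [ 0.5726 -0.2576] off mm [8.9 3.8]
scene t25 [ 0.4784 -0.1503] off mm [2.3 0.4]
scene t64 [ 0.4721 -0.247 ] off mm [7.6 2.7]
top mat [[0.4177, 0.3463], [0.6687, 0.3528], [0.664, 0.0033], [0.413, 0.0064]]
 blob [230.2 166.4] z25.5 [0.5867 0.1786] z12.5 [0.589  0.1817] A 625.59375
 blob [181.3 165.2] z25.5 [0.5903 0.284 ] z12.5 [0.5928 0.2889] A 1022.46875
 tile corners [[368.125, 145.625], [457.875, 154.875], [451.625, 245.875], [359.125, 236.125]] [[0.6303, -0.1204], [0.6078, -0.3155], [0.4113, -0.2933], [0.4341, -0.0967]] mean [ 0.5209 -0.2065] sides [0.1976 0.1964 0.1977 0.1979]
 recess [436.  221.6] z21 [ 0.4633 -0.262 ] [7.87726164 8.61428738]
 recess [382.3 216.6] z21 [ 0.4751 -0.1471] [14.23230648 18.28769493]
 recess [428.5 220.9] z21 [ 0.4649 -0.2461] [31.65781593 33.72256088]
 recess [439.7 172.9] z21 [ 0.5685 -0.2742] [8.1753788  8.51181698]
 recess [431.7 176. ] z21 [ 0.562  -0.2565] [23.54052162 29.19822884]
 recess [386.  171.9] z21 [ 0.572  -0.1578] [18.15550995 23.56085014]
```

The assumed 36 mm height biases that check, since the cap at z=56 mm dominates the blob. The cap's middle hole is a cleaner mark.

Run:
```python
from h import *
T=dict(t25=(.4761,-.1507),t38=(.5753,-.1623),t51=(.5637,-.2614),t64=(.4645,-.2497))
S=4
im=cv2.resize(cv2.imread("pics/top9.png"),None,fx=S,fy=S,interpolation=2);g=im.max(2)
for k,(x,y) in dict(t25=(387.5,216),t38=(392,168),t51=(439.7,172.9),t64=(436,221.6)).items():
    r=4 if k!="t25" else 2.5
    yy,xx=np.mgrid[0:g.shape[0],0:g.shape[1]];xx=(xx+.5)/S-.5;yy=(yy+.5)/S-.5
    for _ in range(5):
        w=np.clip(130.-g,0,None)*(np.hypot(xx-x,yy-y)<r);x,y=(w*xx).sum()/w.sum(),(w*yy).sum()/w.sum()
    print(k,round(x,1),round(y,1),((ray("top",(x,y),.056)-T[k])*1000).round(1))
```

```text
t25 387.4 215.5 [-0.1 -0.9]
t38 391.9 167.5 [ 0.  -1.2]
t51 439.7 172.8 [-0.5 -1. ]
t64 436.0 221.6 [-2.1 -0.9]
```

All four cap centres are within about 2.5 mm of their recess centres, the caps match the seated height, and the arm is clear. Handing in.

```bash
python3 -c "
from cell import manip
print(manip.job_done(), manip.sense()['time_s'])"
```

```text
the job is handed in; nothing more can be done
the job is handed in; nothing more can be done
```

All four hole saws are in their own recesses, upright and teeth down, and the job is handed in. The clock was at about 27.5 s of the 99 s allowed; the hand-in reports no verdict.

- **Placing:** I lowered each saw to within about 1 mm of the recess floor before opening the fingers. There was no hard contact; readings stayed at 7.2 N or below.
- **Position:** In the last top picture, the cap holes lie 0.9 mm (saw25), 1.2 mm (saw38), 1.1 mm (saw51) and 2.3 mm (saw64) from their recess centres. The limit is 8 mm.
- **Tin and disc:** Their positions came out the same as in the first picture, to about 0.1 mm.
- **Check that disagreed:** An earlier check on the red outlines gave offsets of up to about 10 mm in the scene view and 3–5 mm in the top view. It assumed one middle height for a partly hidden, slanted outline, so I set it aside for the cap-hole check.
- **Not measured:** Seating depth and tilt were judged from the final lowering heights and the pictures only. I did not measure either directly.

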